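Find the tired rubber buffer

TASK

One of the two rubber buffers standing on the bench has gone soft. Press the rubber of one of them straight down by about 15 mm, hold it there a moment and feel how hard it pushes back, to tell which is which (press the other too if you like); then set the soft buffer upright in the flat rectangular metal tray and leave the good one standing where it is.

Things in the scene. Friction and masses are not known exactly. Their poses are not given: they have to be found in the camera images.
- mount_1_top (a point): Centre of the rubber's flat top on one of two look-alike loose buffers (swapped at random), z up. Each is 58 mm tall, 0.3 kg: dark round steel foot 68 mm across, 6 mm thick; bright steel cup 44 mm across up to 32 mm, good to grip from above; above it a black ribbed rubber plug 37 mm across, its top (this point) 58 mm over the underside. One buffer is good, one soft; nothing in their looks tells which.
- mount_2_top (a point): The same point on the other, like buffer. In both, the plug pushed down slides straight into the cup (22 mm, then it is hard), this point going with it, and springs back when let go. Push-back of a good / a soft rubber: 10 / 3 N at 10 mm down, 14 / 4 N at 15 mm, 18 / 5 N at 20 mm.
- tray: Flat open rectangular tray of bare metal, 240 mm (its x) by 180 mm (its y) outside, 35 mm high, walls and floor 5 mm thick; origin at the centre of its underside, z up. 1.5 kg, it stands on the bench.
There are look-alikes about, which are no part of the job. What is shaped like the part that bears mount_2_top but yellow is not meant. What is shaped like the part that bears mount_1_top but green is not meant.

How it is judged:
By the outcome, as a careful person would: the job done as asked, in the order asked, and still so for the second after the job is handed in, with the robot touching nothing.
It also fails if it takes over 48 s, if anything falls off the work surface, if the arm or the gripper's body presses on something with over 40 N, if the wrist force passes 120 N, or if a joint passes its speed limit or range.

ROBOT

A 6-joint arm with a two-finger parallel gripper is mounted at the origin on the work surface. World frame = base frame: x ahead of the robot, y to its left, z up, the work surface at z = 0. Lengths are in mm, angles in rad, forces in N, time in s.
With the tool pointing down it reaches from about 350 to 975 mm from the base axis. Payload 4.9 kg.
Tool frame: the origin (TCP) lies at the centre of the arm's flange, where the gripper is bolted on; the fingertips stand 173 mm ahead of it and the grasp point (between the pads) lies 155 mm ahead of it (manip.tip_extent is the distance from the TCP to the fingertips, in mm); z points along the fingers, y is the direction in which the jaws open and shut (so a half turn about z gives the same grasp; the last joint's range is limited). The gripper opens to 85 mm and grips with 20 to 120 N. Pads are 22 mm wide; open, the fingers measure 114 mm over their backs; the gripper's body (76 mm by 85 mm) begins 54 mm behind the grasp point. The pads swing forward as they close: fully open they stand 13 mm farther back than shut.
Start: joints at [-1.452, 0.053, 1.613, -0, 1.476, -0.119], TCP at [147.224, -607.395, 404.704] pointing down, gripper open.
Joint ranges: [-3.01, 3.01], [-1.01, 2.22], [0.06, 2.58], [-1.02, 4.17], [0.09, 2.62], [-3.14, 3.14]. Speed limits (rad/s): [2.57, 2.57, 3.14, 3.14, 3.14, 3.14].

INTERFACE

Orientations are given as a rotation vector (axis times angle).
In Python, from rig import manip gives the robot as it stands.
- The arm moves only by the tool servo_tool, never from a script. Its argument "deltas" is a list of rows, each a list of 3 entries, a list of its own where there are three numbers: the turn, a rotation vector about the tool's x, y, z in rad, then the shift along the tool's x, y, z in cm, then the gripper command: -1 is shut, 1 is fully open, values between are in proportion. A call has 1 to 12 rows; each row shifts and turns the commanded pose from where the row before left it, along the tool's axes as they then stand; what a row does not reach is not made up. A row lasts 1/8 s, in which the tool goes at most 62.5 mm and 10.7 degrees, less where a joint would pass 70% of its speed; a pose out of reach is approached as far as the arm can. A call with a gripper value outside its range is refused whole. The fingers move at their own pace and stop on an object; "force" is the grip in N (left out, the last holds). Time passes only in rows, so rows that do not move let the fingers close. It gives the time, the measured TCP pose, the force and the opening at its end, in the units of the state.
- manip.get_obs(): the state, without advancing time (a new reading comes with each control period).
- manip.grab_frame(name): name is "scene" or "top" or "wrist"; returns the picture (480x640x3 uint8, red, green, blue); there is no depth.
- manip.camera_params(name): a dict with "intrinsics" (3x3 intrinsics, pixels), "k1" (the pictures are not rectified: a ray, as slopes to the right and down, at radius r is drawn at 1 + k1 r^2 times it, then the intrinsics apply), "rvec" (rotation vector, rad) and "tvec" (3), from world to camera coordinates, as OpenCV has them; the wrist camera has in their place "hand_eye" (4x4, takes a point from camera to tool coordinates, whose origin is the TCP and whose axes are the flange's). Camera axes: x right, y down, z forward; pixel columns grow to the right and rows downward; lengths in mm; the calibration is good to about 2 mm. A picture is of the moment at which its call begins: read the wrist's pose just before it. camera_params takes no time and is no camera call.
- manip.job_done(): hands the job in, once; it reports no verdict.
The state is a dict: "clock": time; "joints": joint angles; "joint_velocities": joint speeds; "effort": joint torques, N m; "tool_pos": TCP position; "tcp_rot": TCP orientation; "wrist_force": force on the tool from outside, world axes, zero at the start; "torque": the same for the moment, N m; "finger_gap": finger opening in mm.
Only numpy, scipy, OpenCV 4.12 (cv2) and the standard library are available. Lean on these libraries where they do the work, as an engineer would, in place of code of your own. Each camera call takes 0.05 s, during which the arm holds its last target.

## Working session

There is one attempt and no reset: what is moved stays moved. The work goes in short steps, Python scripts to look and compute and a tool call to move; the robot and the scene stay as the last step left them, time stands still between calls to the robot, and variables do not carry over. Pictures are saved under pics/ and viewed, and the job is handed in when it is done.

Besides the shell and the picture viewer there is one more tool, called after "Request:" in YAML: its name, and indented under it one key for each argument. servo_tool: Moves the arm, as the interface text tells. Its arguments: {"type":"object","properties":{"deltas":{"type":"array"},"force":{"type":"number"}},"required":["deltas"]}

```bash
mkdir -p pics
cat > h.py <<'E'
import numpy as np, cv2
from rig import manip
def snap(n,f):
    o=manip.get_obs(); im=manip.grab_frame(n); cv2.imwrite('pics/'+f,im[:,:,::-1]); return o,im
def cam(n,o=None):
    p=manip.camera_params(n); K=np.array(p['intrinsics'],float)
    if 'hand_eye' in p:
        T=np.eye(4);T[:3,:3]=cv2.Rodrigues(np.array(o['tcp_rot'],float))[0];T[:3,3]=o['tool_pos']
        W=T@np.array(p['hand_eye']); return K,p['k1'],W[:3,:3],W[:3,3]
    R=cv2.Rodrigues(np.array(p['rvec'],float))[0]; return K,p['k1'],R.T,-R.T@np.array(p['tvec'],float).ravel()
def ray(c,uv):
    K,k1,R,C=c
    q=cv2.undistortPoints(np.array([[uv]],float),K,np.array([k1,0,0,0.]))[0,0]
    return C,R@np.array([q[0],q[1],1])
def onz(c,uv,z):
    C,d=ray(c,uv); return C+d*(z-C[2])/d[2]
def proj(c,P):
    K,k1,R,C=c
    return cv2.projectPoints(np.array([P],float),cv2.Rodrigues(R.T)[0],-R.T@C,K,np.array([k1,0,0,0.]))[0].ravel()
E
python3 - <<'E'
from h import *
print(manip.get_obs())
snap('scene','s1.png');snap('top','t1.png')
for n in('scene','top','wrist'):print(manip.camera_params(n))
E
```

```text
{'clock': 0.0, 'joints': array([-1.45195342e+00,  5.33462628e-02,  1.61430584e+00,  1.14394662e-05,
        1.47597332e+00, -1.18983837e-01]), 'joint_velocities': array([-0.00075453, -0.00036668,  0.00078129, -0.00140116, -0.00136237,
       -0.00012028]), 'effort': array([-2.49617529e-03, -3.93683124e+01, -3.70177853e+01, -1.15689622e-04,
        7.26496830e-03, -3.35349583e-06]), 'tool_pos': array([ 147.22353622, -607.13437119,  403.46214617]), 'tcp_rot': array([-3.11738894e+00, -3.72454709e-01, -1.80999065e-05]), 'wrist_force': array([0.09821429, 0.33127226, 1.39397531]), 'torque': array([0.00360915, 0.02861618, 0.02061855]), 'finger_gap': 85.28184935292386}
{'intrinsics': array([[449.29739077,   0.        , 324.46611279],
       [  0.        , 449.29739077, 232.0213077 ],
       [  0.        ,   0.        ,   1.        ]]), 'k1': -0.0800929311215215, 'rvec': array([ 1.22224755,  2.07157392, -1.10324534]), 'tvec': array([ 277.67516991, -232.64757034, 1283.10154706])}
{'intrinsics': array([[608.51597946,   0.        , 312.97695932],
       [  0.        , 608.51597946, 235.70343785],
       [  0.        ,   0.        ,   1.        ]]), 'k1': -0.033588555273858116, 'rvec': array([ 2.09867496, -2.14815244,  0.12785929]), 'tvec': array([  37.198495  ,  565.59474992, 1053.02629392])}
{'intrinsics': array([[348.01687086,   0.        , 312.45639487],
       [  0.        , 348.01687086, 239.77088264],
       [  0.        ,   0.        ,   1.        ]]), 'k1': 0.014124656688615705, 'hand_eye': array([[ 7.47860370e-05, -9.61005402e-01, -2.76529585e-01,
         6.97714800e+01],
       [ 9.99999610e-01, -1.71436416e-04,  8.66226773e-04,
         1.50390168e-01],
       [-8.79855849e-04, -2.76529542e-01,  9.61005015e-01,
         3.15153523e+01],
       [ 0.00000000e+00,  0.00000000e+00,  0.00000000e+00,
         1.00000000e+00]])}
```

View pics/s1.png

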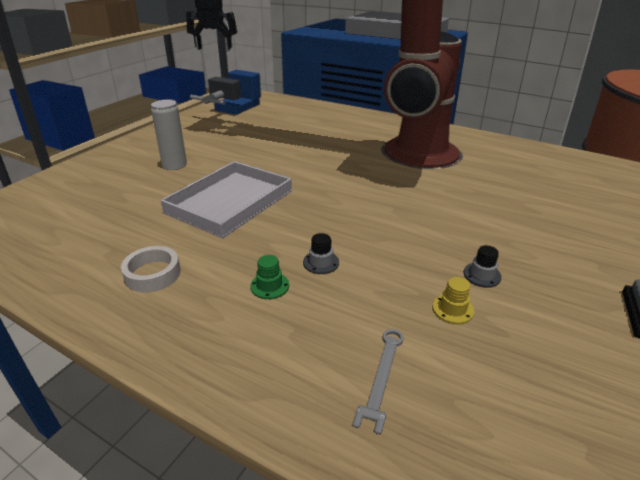

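View pics/t1.png

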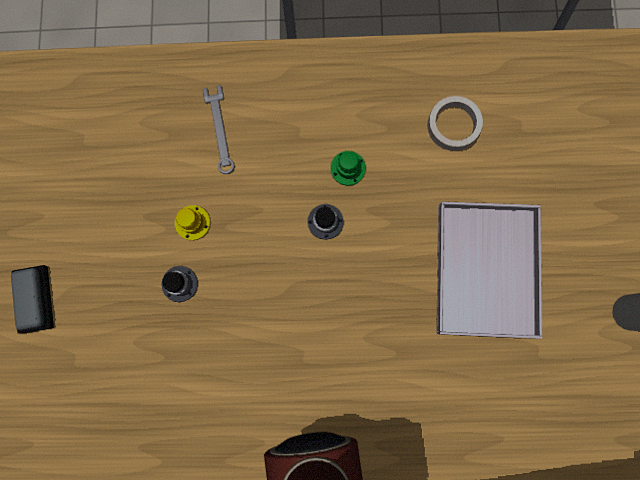

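Scene picture: the candidates are the black buffers at (321,252) and (486,265), the green look-alike at (268,275) and the yellow one at (456,298). In the top view these are black (325,220) and (179,283), green (348,167), yellow (192,222). The tray is at top (490,270). The ring (455,123), can and wrench are not part of the job. I choose the two black-plugged ones, and will measure them and check with a crop.

Run:
```python
from h import *
t=cv2.imread('pics/t1.png');s=cv2.imread('pics/s1.png')
ct=cam('top');cs=cam('scene')
def blob(im,x0,y0,r,th):
    sub=im[y0-r:y0+r,x0-r:x0+r].max(2); m=(sub<th).astype(np.uint8)
    n,l,st,ce=cv2.connectedComponentsWithStats(m)
    i=1+np.argmax(st[1:,4]); return st[i]+np.array([x0-r,y0-r,0,0,0]),ce[i]+[x0-r,y0-r]
for nm,a,b in(('A',(325,218),(321,245)),('B',(175,281),(486,258))):
    st,c=blob(t,*a,16,32); print(nm,'top blob',st,c)
    st2,c2=blob(s,*b,16,32); print('scene',st2,c2)
    print(onz(ct,c,55),onz(cs,c2,50))
    # foot circle in top: not-wood (low saturation)
    x,y=a; hsv=cv2.cvtColor(t,cv2.COLOR_BGR2HSV); m=((hsv[...,1]<70)|(hsv[...,2]<60)).astype(np.uint8)
    n,l,st,ce=cv2.connectedComponentsWithStats(m); i=l[y,x]; cn=cv2.findContours((l==i).astype(np.uint8),0,2)[0][0]
    (cx,cy),r=cv2.minEnclosingCircle(cn); print('foot',cx,cy,r,onz(ct,(cx,cy),5),st[i])
hsv=cv2.cvtColor(t,cv2.COLOR_BGR2HSV); m=(hsv[...,1]<70).astype(np.uint8)
n,l,st,ce=cv2.connectedComponentsWithStats(m); i=l[300,500]; cn=cv2.findContours((l==i).astype(np.uint8),0,2)[0][0]
print(st[i]); rc=cv2.minAreaRect(cn); bp=cv2.boxPoints(rc); print(bp)
P=np.array([onz(ct,p,35) for p in bp]);print(P.round(1),P.mean(0),[np.linalg.norm(P[i]-P[i-1]).round(1) for i in range(4)])
o=manip.get_obs()
a=cv2.resize(t[190:315,140:365],None,fx=3.5,fy=3.5,interpolation=cv2.INTER_CUBIC); cv2.imwrite('pics/crop1.png',a)
```

```text
A top blob [315 205  20  23 324] [324.72839506 217.11419753]
scene [312 234  19  20 308] [320.63636364 243.71428571]
[597.90627466   1.87699408  55.        ] [609.00182068   7.42319561  50.        ]
foot 325.3070068359375 221.49758911132812 17.883159637451172 [598.95289615   1.69219469   5.        ] [308 204  36  36 986]
B top blob [162 272  23  21 347] [173.00864553 281.67146974]
scene [476 247  21  20 334] [486.5988024  256.38922156]
[488.21914774 275.31152477  55.        ] [500.3388861  279.34550393  50.        ]
foot 179.03846740722656 283.554931640625 18.310043334960938 [488.77500315 277.30228575   5.        ] [ 161  266   37   36 1016]
[  437   201   105   138 13877]
[[436.99994 201.00002]
 [540.99994 201.00002]
 [540.99994 338.     ]
 [436.99994 338.     ]]
[[ 626.  -203.4   35. ]
 [ 620.9 -392.    35. ]
 [ 375.2 -373.2   35. ]
 [ 379.4 -190.8   35. ]] [ 500.38187566 -289.87545105   35.        ] [np.float64(246.9), np.float64(188.7), np.float64(246.4), np.float64(182.4)]
```

View pics/crop1.png

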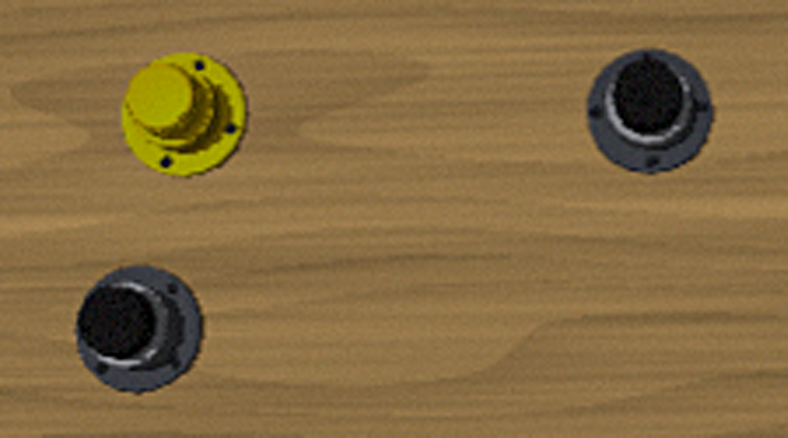

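The crop shows two black plugs on steel cups, A (upper right) and B (lower left), plus the yellow look-alike. So A ≈ (598.5,2) and B ≈ (488.5,276.5). The tray is centred near (500,-290), 246x186 measured against the stated 240x180.

```bash
cat >> h.py <<'E'
def delta(target):
    o=manip.get_obs(); R=cv2.Rodrigues(np.array(o['tcp_rot'],float))[0]
    print('t',round(o['clock'],2),'pos',o['tool_pos'].round(1),'F',o['wrist_force'].round(1),'gap',round(o['finger_gap'],1),'delta cm',(R.T@(np.array(target)-o['tool_pos'])/10).round(2), 'zax',R[:,2].round(4),'j',o['joints'].round(2))
E
python3 -c "
from h import *
delta([598.5,1.8,340])"
```

```text
t 0.1 pos [ 147.2 -607.2  403.6] F [0.4 0.2 0.2] gap 85.6 delta cm [ 58.21 -48.54   6.46] zax [-2.0e-04  1.8e-03 -1.0e+00] j [-1.45  0.05  1.61 -0.    1.48 -0.12]
```

Request:
servo_tool:
  deltas:
    - [[0,0,0],[3.8,-3.2,0],-1]
    - [[0,0,0],[3.8,-3.2,0],-1]
    - [[0,0,0],[3.8,-3.2,0],-1]
    - [[0,0,0],[3.8,-3.2,0],-1]
    - [[0,0,0],[3.8,-3.2,0],-1]
    - [[0,0,0],[3.8,-3.2,0],-1]
    - [[0,0,0],[3.8,-3.2,0],-1]
    - [[0,0,0],[3.8,-3.2,0],-1]
    - [[0,0,0],[3.8,-3.2,0],-1]
    - [[0,0,0],[3.8,-3.2,0],-1]
    - [[0,0,0],[3.8,-3.2,0],-1]
    - [[0,0,0],[3.8,-3.2,0],-1]
  force: 40

```text
clock: 1.6
tool_pos: [500.5, -125.2, 404.3]
tcp_rot: [-3.119, -0.373, 0.001]
wrist_force: [-0.3, -0.5, 0.3]
finger_gap: 0.3
```

Request:
servo_tool:
  deltas:
    - [[0,0,0],[3.8,-3.2,1.5],-1]
    - [[0,0,0],[3.8,-3.2,1.5],-1]
    - [[0,0,0],[2.5,-2.0,1.5],-1]
    - [[0,0,0],[1.5,-1.3,1],-1]
    - [[0,0,0],[1,-0.4,1],-1]
    - [[0,0,0],[0,0,0],-1]
    - [[0,0,0],[0,0,0],-1]

```text
clock: 2.48
tool_pos: [598.5, 0.2, 340.2]
tcp_rot: [3.119, 0.371, 0.001]
wrist_force: [0.9, 0.7, -0.0]
finger_gap: 0.3
```

```bash
python3 -c "
from h import *
delta([598.5,1.8,240])
snap('wrist','w1.png')
o=manip.get_obs();print(proj(cam('wrist',o),[598.5,1.8,58]))"
```

```text
t 2.48 pos [5.985e+02 2.000e-01 3.402e+02] F [ 0.9  0.7 -0. ] gap 0.3 delta cm [ 0.04 -0.16 10.02] zax [ 4.e-04 -4.e-04 -1.e+00] j [-0.12  0.04  1.74 -0.    1.37  1.21]
[309.65064884 236.43650325]
```

View pics/w1.png

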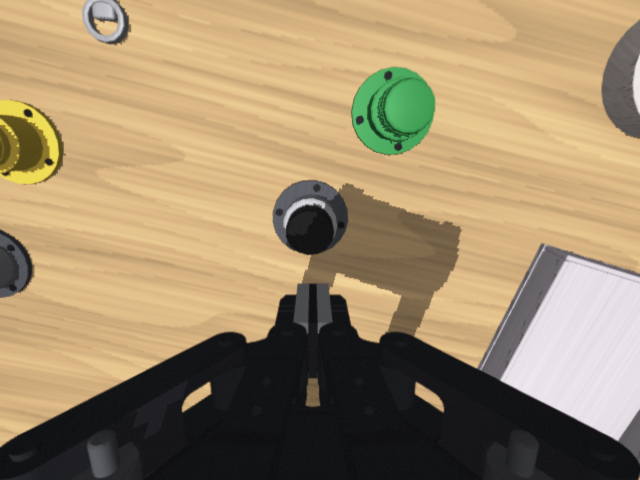

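The wrist picture shows plug A's top at about (310,229) and its foot at (310,217). The green look-alike is at (394,110), and the closed fingertips are at (313,290).

```bash
python3 -c "
from h import *
o=manip.get_obs();c=cam('wrist',o);t=cv2.imread('pics/w1.png')
m=(t.max(2)<45).astype(np.uint8);m[262:]=0
n,l,st,ce=cv2.connectedComponentsWithStats(m);i=l[230,310];print(st[i],ce[i],onz(c,ce[i],57))
h=cv2.cvtColor(t,cv2.COLOR_BGR2HSV);m=((h[...,1]<60)|(h[...,2]<50)).astype(np.uint8);m[258:]=0
n,l,st,ce=cv2.connectedComponentsWithStats(m);i=l[230,310];print(st[i]);x,y,w,hh,_=st[i]
print(onz(c,(x+w/2,y+37),4))
"
```

```text
[ 286  206   48   48 1822] [309.63830955 229.91108672] [603.14708508   2.9257958   57.        ]
[ 273  181   75   73 4316]
[600.7342884    1.90003683   4.        ]
```

Request:
servo_tool:
  deltas:
    - [[0,0,0],[0.15,-0.15,2.5],-1]
    - [[0,0,0],[0,0,3.5],-1]
    - [[0,0,0],[0,0,3],-1]
    - [[0,0,0],[0,0,1.2],-1]
    - [[0,0,0],[0,0,0.3],-1]
    - [[0,0,0],[0,0,0],-1]

```text
clock: 3.28
tool_pos: [600.3, 2.6, 236.1]
tcp_rot: [3.119, 0.372, 0.003]
wrist_force: [0.6, 0.6, 0.1]
finger_gap: -0.1
```

Request:
servo_tool:
  deltas:
    - [[0,0,0],[0,0,0.4],-1]
    - [[0,0,0],[0,0,0.4],-1]
    - [[0,0,0],[0,0,0],-1]

```text
clock: 3.65
tool_pos: [600.0, 2.8, 227.0]
tcp_rot: [3.119, 0.373, 0.001]
wrist_force: [0.2, -0.6, 1.0]
finger_gap: 0.1
```

Request:
servo_tool:
  deltas:
    - [[0,0,0],[0,0,0.4],-1]
    - [[0,0,0],[0,0,0.4],-1]
    - [[0,0,0],[0,0,0.3],-1]
    - [[0,0,0],[0,0,0],-1]

```text
clock: 4.15
tool_pos: [600.0, 2.8, 215.9]
tcp_rot: [3.119, 0.373, 0.001]
wrist_force: [0.9, 0.5, 3.7]
finger_gap: -0.1
```

Request:
servo_tool:
  deltas:
    - [[0,0,0],[0,0,0],-1]
    - [[0,0,0],[0,0,0],-1]
    - [[0,0,0],[0,0,0],-1]
    - [[0,0,0],[0,0,0],-1]

```text
clock: 4.65
tool_pos: [599.9, 2.8, 216.0]
tcp_rot: [3.119, 0.373, 0.002]
wrist_force: [2.8, -0.1, 4.5]
finger_gap: -0.3
```

```bash
python3 -c "
from h import *
delta([600,2.5,300]);snap('wrist','w2.png');delta([600,2.5,300])"
```

```text
t 4.65 pos [599.9   2.8 216. ] F [ 2.8 -0.1  4.5] gap -0.3 delta cm [ 0.01  0.04 -8.4 ] zax [ 0.001 -0.    -1.   ] j [-0.12  0.18  1.81  0.    1.15  1.21]
t 4.7 pos [599.9   2.8 216. ] F [2.1 0.5 3.5] gap -0.2 delta cm [ 0.01  0.04 -8.4 ] zax [ 0.001 -0.    -1.   ] j [-0.12  0.18  1.81  0.    1.15  1.21]
```

View pics/w2.png

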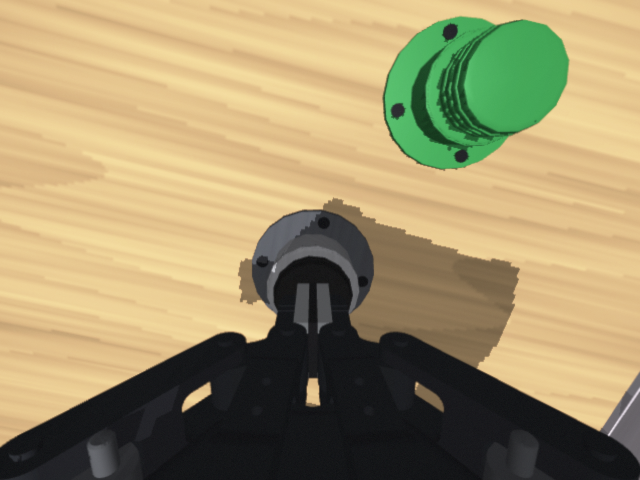

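The wrist picture shows the fingertips on plug A, near (313,285), with the plug sunk into the cup. The push-back is about 4 N with the tips at nominal z=43, i.e. 15 mm down. The slope is 0.27 N/mm, so A is soft (a good one would give 14 N). Next: rise, open, and grip the cup.

Request:
servo_tool:
  deltas:
    - [[0,0,0],[0,0,-1],-1]
    - [[0,0,0],[0,0,-2],-1]
    - [[0,0,0],[0,0,-2],-1]
    - [[0,0,0],[0,0,-0.5],1]
    - [[0,0,0],[0,0,0],1]
    - [[0,0,0],[0,0,0],1]
    - [[0,0,0],[0,0,0],1]
    - [[0,0,0],[0,0,0],1]

```text
clock: 5.7
tool_pos: [599.5, 2.9, 270.1]
tcp_rot: [-3.119, -0.373, 0.002]
wrist_force: [0.0, -0.4, -0.0]
finger_gap: 85.4
```

```bash
python3 -c "
from h import *
delta([600,2.2,180]);snap('wrist','w3.png')"
```

```text
t 5.7 pos [599.5   2.9 270.1] F [ 0.  -0.4 -0. ] gap 85.4 delta cm [0.04 0.08 9.01] zax [-1.e-03  2.e-04 -1.e+00] j [-0.12  0.11  1.78  0.    1.25  1.21]
```

View pics/w3.png

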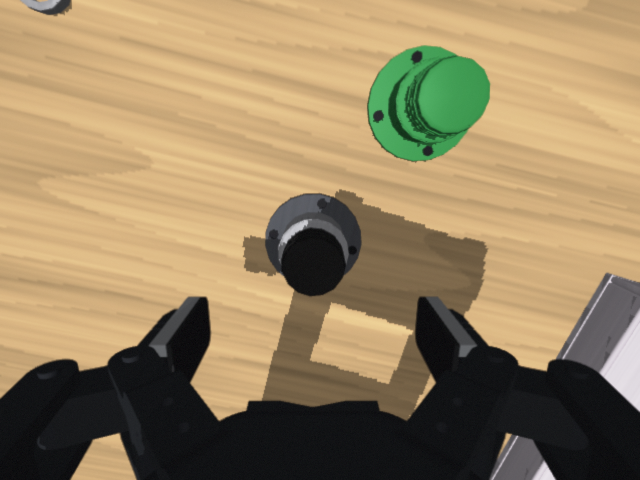

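The wrist picture shows the buffer upright at (313,262), centred between the open pads at (195,330) and (432,330).

Request:
servo_tool:
  deltas:
    - [[0,0,0],[0,0,3],1]
    - [[0,0,0],[0,0,3],1]
    - [[0,0,0],[0,0,2],1]
    - [[0,0,0],[0,0,1],1]
    - [[0,0,0],[0,0,0],1]
    - [[0,0,0],[0,0,0],-0.1]
    - [[0,0,0],[0,0,0],-0.6]
    - [[0,0,0],[0,0,0],-1]
    - [[0,0,0],[0,0,0],-1]
    - [[0,0,0],[0,0,0],-1]
  force: 40

```text
clock: 7.0
tool_pos: [600.3, 2.9, 182.1]
tcp_rot: [3.119, 0.373, 0.003]
wrist_force: [-1.1, 0.9, 6.2]
finger_gap: 42.6
```

```bash
python3 -c "
from h import *
delta([600,2.2,180]);snap('wrist','w4.png')"
```

```text
t 7.0 pos [600.3   2.9 182.1] F [-1.1  0.9  6.2] gap 42.6 delta cm [-0.05  0.06  0.21] zax [ 1.9e-03  1.0e-04 -1.0e+00] j [-0.12  0.23  1.82  0.    1.09  1.21]
```

View pics/w4.png

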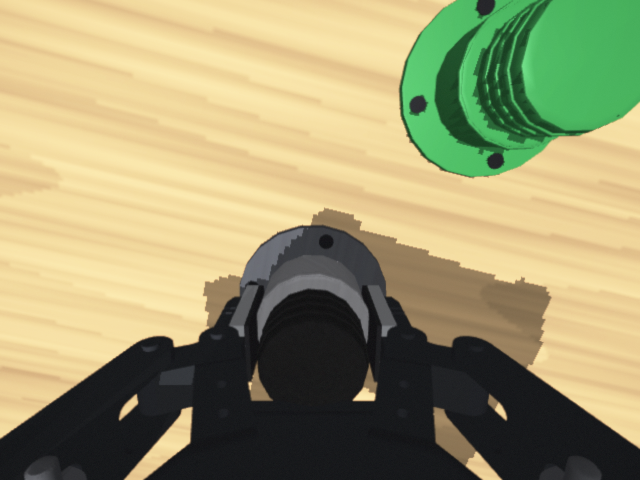

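The wrist picture shows the cup gripped between the pads, at (250,315) and (380,315), with an opening of 42.6 mm. Lift.

Request:
servo_tool:
  deltas:
    - [[0,0,0],[0,0,-0.5],-1]
    - [[0,0,0],[0,0,-1.5],-1]
    - [[0,0,0],[0,0,-2.5],-1]
    - [[0,0,0],[0,0,-2.5],-1]
    - [[0,0,0],[0,0,-1.5],-1]
    - [[0,0,0],[0,0,-0.5],-1]
    - [[0,0,0],[0,0,0],-1]
  force: 50

```text
clock: 7.92
tool_pos: [599.5, 2.9, 270.3]
tcp_rot: [-3.119, -0.373, 0.001]
wrist_force: [-0.4, 0.2, -4.8]
finger_gap: 42.5
```

```bash
python3 -c "
from h import *
delta([500,-290,270]);snap('wrist','w5.png')"
```

```text
t 7.92 pos [599.5   2.9 270.3] F [-0.4  0.2 -4.8] gap 42.5 delta cm [-16.57  26.12   0.04] zax [-6.e-04  1.e-04 -1.e+00] j [-0.12  0.11  1.78 -0.    1.25  1.21]
```

View pics/w5.png

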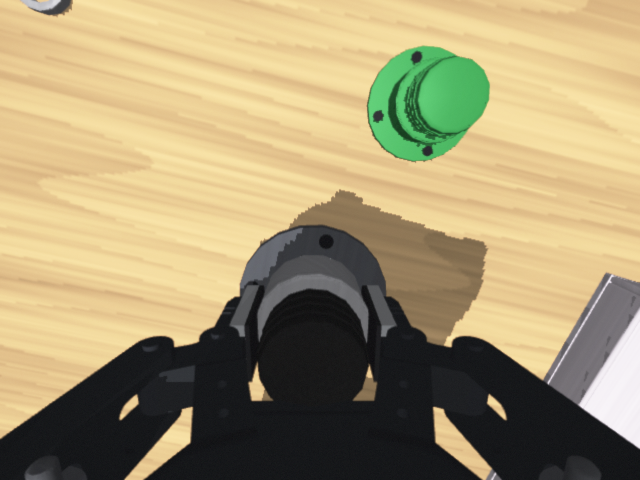

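The wrist picture shows the buffer firmly held and unshifted at (313,340), with a weight of about 3–5 N. Carry it to over the tray.

Request:
servo_tool:
  deltas:
    - [[0,0,0],[-0.8,1.3,0],-1]
    - [[0,0,0],[-1.6,2.6,0],-1]
    - [[0,0,0],[-2.0,3.0,0],-1]
    - [[0,0,0],[-2.0,3.2,0],-1]
    - [[0,0,0],[-2.0,3.2,0],-1]
    - [[0,0,0],[-2.0,3.2,0],-1]
    - [[0,0,0],[-2.0,3.2,0],-1]
    - [[0,0,0],[-2.0,3.2,0],-1]
    - [[0,0,0],[-1.4,2.2,0],-1]
    - [[0,0,0],[-0.8,1.0,0],-1]
    - [[0,0,0],[0,0,0],-1]
    - [[0,0,0],[0,0,0],-1]

```text
clock: 9.48
tool_pos: [499.9, -289.2, 270.4]
tcp_rot: [-3.119, -0.373, 0.0]
wrist_force: [0.1, 0.5, -3.2]
finger_gap: 42.6
```

```bash
python3 -c "
from h import *
delta([500,-290,187]);snap('wrist','w6.png');snap('scene','s2.png')"
```

```text
t 9.47 pos [ 499.9 -289.2  270.4] F [ 0.1  0.5 -3.2] gap 42.6 delta cm [-0.01  0.08  8.34] zax [-3.e-04  8.e-04 -1.e+00] j [-0.65  0.06  1.84  0.    1.24  0.68]
```

View pics/w6.png

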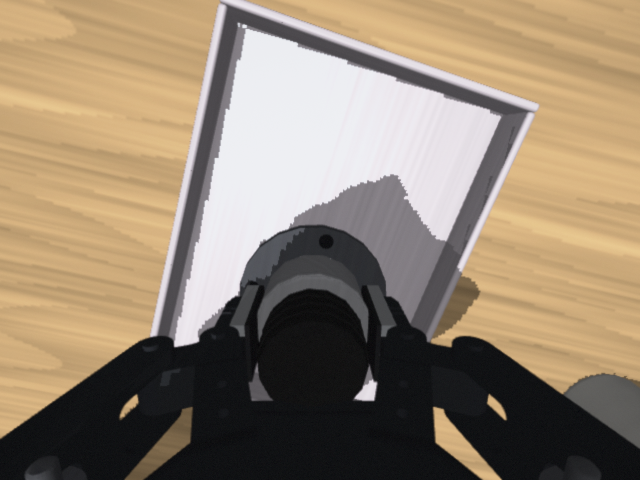

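View pics/s2.png

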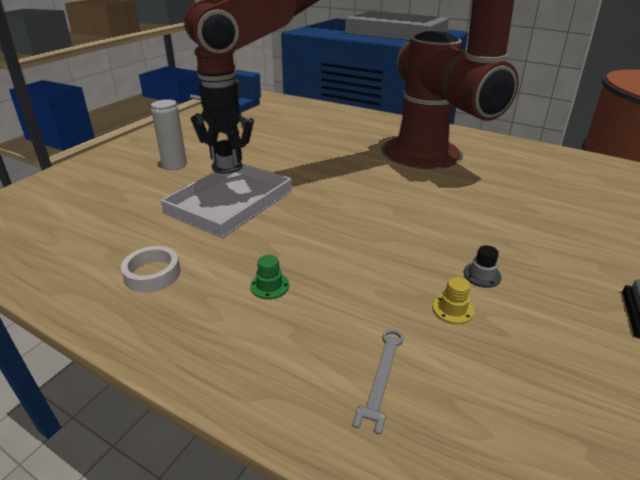

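The wrist picture shows the buffer hanging inside the tray outline, between the left wall at (170,330), the right wall at (435,330) and far corners (225,3) and (535,105). The scene picture agrees; the good buffer at (486,265) is untouched. Lower it.

Request:
servo_tool:
  deltas:
    - [[0,0,0],[0,0,1.5],-1]
    - [[0,0,0],[0,0,2.5],-1]
    - [[0,0,0],[0,0,2.2],-1]
    - [[0,0,0],[0,0,1.2],-1]
    - [[0,0,0],[0,0,0.4],-1]
    - [[0,0,0],[0,0,0.2],-1]
    - [[0,0,0],[0,0,0.1],-1]
    - [[0,0,0],[0,0,0.1],-1]
    - [[0,0,0],[0,0,0],-1]
    - [[0,0,0],[0,0,0],-1]

```text
clock: 10.82
tool_pos: [499.9, -290.0, 188.9]
tcp_rot: [3.119, 0.373, 0.0]
wrist_force: [0.3, 0.2, -3.6]
finger_gap: 42.4
```

Still hanging (−3.6 N); about 1–2 mm to go.

Request:
servo_tool:
  deltas:
    - [[0,0,0],[0,0,0.1],-1]
    - [[0,0,0],[0,0,0.1],-1]
    - [[0,0,0],[0,0,0],-1]

```text
clock: 11.2
tool_pos: [499.9, -289.9, 187.2]
tcp_rot: [-3.119, -0.373, 0.0]
wrist_force: [-2.0, 1.2, 0.4]
finger_gap: 42.3
```

Request:
servo_tool:
  deltas:
    - [[0,0,0],[0,0,0],0.2]
    - [[0,0,0],[0,0,0],0.6]
    - [[0,0,0],[0,0,0],0.6]
    - [[0,0,0],[0,0,0],0.6]
    - [[0,0,0],[0,0,-0.5],0.6]
    - [[0,0,0],[0,0,-2],0.6]
    - [[0,0,0],[0,0,-3],0.6]
    - [[0,0,0],[0,0,-4],0.6]
    - [[0,0,0],[0,0,-4],0.6]
    - [[0,0,0],[0,0,-3],0.6]
    - [[0,0,0],[0,0,-1],0.6]
    - [[0,0,0],[0,0,0],0.6]

```text
clock: 12.7
tool_pos: [499.9, -289.9, 362.6]
tcp_rot: [3.118, 0.373, 0.002]
wrist_force: [-0.2, -0.1, -0.1]
finger_gap: 68.4
```

```bash
python3 -c "
from h import *
delta([500,-290,187]);snap('wrist','w7.png');snap('scene','s3.png')"
```

```text
t 12.7 pos [ 499.9 -289.9  362.6] F [-0.2 -0.1 -0.1] gap 68.4 delta cm [-1.000e-02 -1.000e-02  1.756e+01] zax [ 0.0014 -0.001  -1.    ] j [-0.65 -0.03  1.77  0.    1.4   0.68]
```

View pics/w7.png

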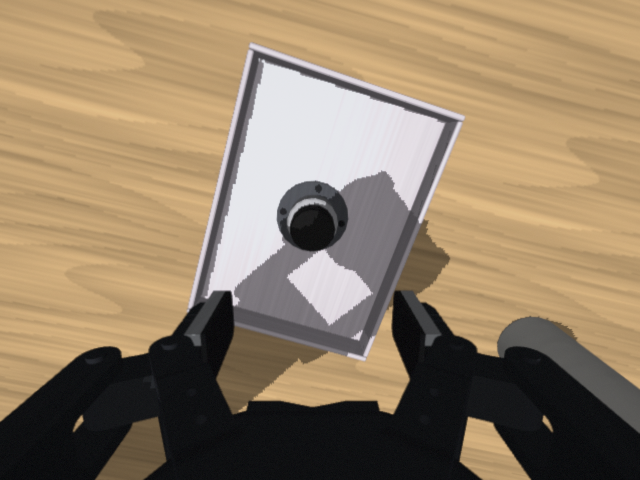

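View pics/s3.png

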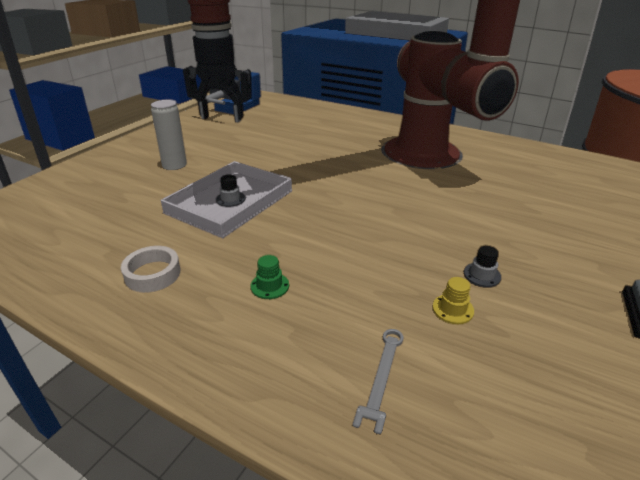

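The wrist picture shows the buffer upright at (313,220), flat in the middle of the tray. The scene picture shows it at (230,192) and the good one still at (486,265). The gripper is clear, so I'm handing in.

```bash
python3 -c "
from rig import manip
print(manip.job_done())"
```

```text
the job is handed in; nothing more can be done
None
```

The soft buffer is standing upright near the middle of the tray. The good one was never touched and still stands where it was. I handed the job in at about 12.8 s of the 48 s allowed.

- **Which is soft:** I pressed the rubber of the buffer at about (600, 2) down by a nominal 15 mm and held it for about 0.5 s. It pushed back with 3.5–4.5 N; a soft rubber should give 4 N and a good one 14 N. I did not press the other buffer, since exactly one is soft.
- **Placing it:** I gripped it by the cup, carried it and set it down at about (500, -290). The last wrist and scene pictures show it upright, with the gripper clear and the wrist force near zero.
- **Checks that disagreed:**
    - The scene camera put the buffers about 11–13 mm off the top view, probably because the oblique view sees the plug's side. The wrist view agreed with the top view to within 5 mm.
    - The tray measured 182–189 by 246 mm against the stated 180 by 240 mm.
    - The grip read 42.5 mm on the 44 mm cup.
    - While gripping, the fingertips pressed on the foot with about 6 N.

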